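Lift a receiver module with a spatula into its tray

TASK

Pick up the spatula and slide its blade well under the circuit board with the plain square metal can, from the edge across from its black connector strip, then lift the board level on the blade, set it in the aluminium tray with the connector strip towards the tray's back stop and push it fully home against the stop with the spatula. Draw the spatula out and lay it flat back on its rubber mat. Never touch the board with the gripper or tip it, and leave the finned board, Morse key, mug, jar and brass adapter where they are.

Things in the scene. Friction and masses are not known exactly. Their poses are not given: they have to be found in the camera images.
- spatula: (All sizes in mm.) Cranked steel spatula. Origin: blade underside at the heel; +x along the blade to its tip, z up. Blade x 0 to 95, 50 wide, 2 thick, flat. At the heel an upright shoulder plate (44 wide) rises to z = 34; its front face at x = 0 can push an edge. Wood handle, 18 wide, z 30 to 56, level from x = -4 to -104. Centre of mass x = +18. Starts flat on the mat, blade away from the robot
- spatula_grip (a point): Centre of the spatula's handle: 54 behind the heel, 43 above the blade's underside
- mat: Fixed thin dark rubber mat, 240 (x) x 100 (y) x 3 thick, on which the spatula lies. Origin: centre of its underside
- module: Loose green circuit board, 120 g, 100 (x) x 90 (y) x 2.4, on four brass standoffs (6 diameter) at x +-45, y +-40 that hold its underside 10 up, with 74 between them. On top a plain square metal can 44 x 50 x 13 and, along the +x edge, a black connector strip 62 long, 9 high. Origin: centre, at the feet. The strip faces roughly away from the robot. Left or right of the mat
- module_edge (a point): Middle of the module's connector edge (+x edge, x = +50), at mid thickness, 11 above the feet
- module_front (a point): Middle of the edge without the strip (x = -50), at mid thickness
- tray: Fixed aluminium tray, across the mat from the module. Origin: centre of the module's place, on the bench; +x to the back stop, roughly away from the robot. Floor 6 thick, x -80 to 66. Side walls x -52 to 52, inner faces y = +-51, tops 22 up. Back stop: inner face x = 50, top 30 up. The -x end is open. At home the module's connector edge touches the stop, with 6 free at each side
- tray_floor (a point): Top of the tray's floor at the centre of the module's place, 6 above the bench
- tray_stop (a point): Middle of the back stop's inner face, at the height of the seated board (17 above the bench)
- amp_board: Bystander: a circuit board of the same size, with a finned aluminium heat sink to 36 height instead of the can and strip, beyond the mat. Origin: centre, at its feet
- morse_key: Bystander: Morse paddle key, steel base 85 x 65, 40 high overall. Origin: centre of the underside
- mug: Bystander: white mug, 80 diameter, 92 high, origin at the centre of its underside
- screw_jar: Bystander: small glass jar with a black cap, 52 diameter, 60 high, origin at the centre of its underside
- adapter: Bystander: small brass and steel plug adapter, 22 diameter, 38 high, upright, origin at the centre of its underside
Mind the look-alikes: they are no part of the job. Leave any orange, purple or red look-alike of the module alone.

How it is judged:
On the way, in this order (a step that is already met when the one before it is completed fails the run):
1. the module is lifted clear of the bench, level, on the spatula's blade (height (world z) of module above 0.025 m and contact force between module and spatula above 0.3 N and angle between module's own z axis and vertical below 0.3 rad and x of module_front in the frame of spatula below 0.04 m), for 0.3 s.
2. the module stands in the tray, strip to the back stop, pushed home (x of module_edge in the frame of tray between 0.0455 and 0.054 m and y of module in the frame of tray between -0.009 and 0.009 m and z of module in the frame of tray between 0.003 and 0.009 m and angle between module's own z axis and vertical below 0.06 rad and angle between the x axis of module and the x axis of tray, either way round below 0.12 rad), for 0.2 s.
At the end, for the whole second after the job is handed in: The module stands level on the tray's floor between its walls, connector edge within 4.5 mm of the back stop (square to it within 0.12 rad), and the spatula lies flat and still on the mat (heel within 80 mm along and 40 mm across of the mat's centre), released (all of step 2 and linear speed of each of module, spatula below 0.02 m/s and x of spatula in the frame of mat between -0.08 and 0.08 m and y of spatula in the frame of mat between -0.04 and 0.04 m and z of spatula in the frame of mat below 0.008 m and angle between spatula's own z axis and vertical below 0.08 rad); the robot touches nothing.
It fails at once if the gripper or arm touches the module (contact force between module and the fingers above 0.5 N or contact force between module and the arm above 0.5 N).
It fails at once if the module is tipped by more than about 30 degrees (angle between module's own z axis and vertical above 0.52 rad).
It fails at once if a bystander is moved by more than 25 mm (distance of any of amp_board, morse_key, mug, screw_jar, adapter from where it was at the start of the episode above 0.025 m).
It also fails if it takes over 51 s, if anything falls off the work surface, if the arm or the gripper's body presses on something with over 40 N, if the wrist force passes 120 N, or if a joint passes its speed limit or range.

ROBOT

A 6-joint arm with a two-finger parallel gripper is mounted at the origin on the work surface. World frame = base frame: x ahead of the robot, y to its left, z up, the work surface at z = 0. Lengths are in m, angles in rad, forces in N, time in s.
With the tool pointing down it reaches from about 0.325 to 0.775 m from the base axis. Payload 5.5 kg.
Tool frame: the origin (TCP) lies between the finger pads; the fingertips stand 17 mm ahead of it and the grasp point (between the pads) lies 2 mm behind it (bot.tcp_to_tips is the distance from the TCP to the fingertips, in m); z points along the fingers, y is the line along which they close (so a half turn about z gives the same grasp; the last joint's range is limited). The gripper opens to 88 mm and grips with 3 to 60 N. Pads are 20 mm wide; open, the fingers measure 115 mm over their backs; the gripper's body (75 mm by 178 mm) begins 61 mm behind the grasp point.
Start: joints at [-1.404, 0.091, 1.231, -0, 1.82, -0.057], TCP at [0.133, -0.585, 0.216] pointing down, gripper open.
Joint ranges: [-2.87, 2.87], [-0.86, 2.18], [0.17, 2.46], [-1.51, 4.65], [0.06, 2.69], [-2.65, 2.65]. Speed limits (rad/s): [2.57, 2.57, 3.01, 3.14, 3.14, 3.14].

INTERFACE

Orientations are given as a rotation vector (axis times angle).
In Python, from plant import bot, capture gives the robot as it stands. The module is installed in compiled form; this text tells all that it offers.
- The arm moves only by the tool arm_command, never from a script. Its argument "increments" is a list that holds one entry, the list of rows, each a list of 5 numbers: the shift along the world's x, y, z as a fraction of full scale, then the turn about the world's z as a fraction of full scale, then the finger opening in mm, from 0 to 87.8. In form: [[[x, y, z, spin, claw], ...]]. A call has 1 to 5 rows; each row is the pose to reach, as a shift and turn from the pose commanded when the call began; what a row does not reach only later rows make up. Full scale, the value 1, is 0.3 m for a shift and 0.5 rad for a turn. A row lasts 1/12 s, in which the tool goes at most 41.7 mm and 7.16 degrees, less where a joint would pass 70% of its speed; a pose out of reach is approached as far as the arm can. A call with a number of a shift or a turn outside -1 to 1 is refused whole. A call with a gripper value outside its range is refused whole. The fingers move at their own pace and stop on an object; the grip force is fixed at half the most. Time passes only in rows, so rows that repeat a pose let the fingers close. It gives the time, the measured TCP pose, the force, the opening and the grip force at its end, in the units of the state.
- bot.read_state(): the state, without advancing time (a new reading comes with each control period).
- capture(name): name is "scene" or "top" or "wrist"; returns a dict with "img" (420x560x3 uint8, blue, green, red), "range_z" (420x560 float32, m along the optical axis (not along the pixel's ray), 0 where there is no reading), "intrinsics" (3x3 intrinsics, pixels), "dist_coeffs" ([k1, k2, p1, p2, k3] as OpenCV has them; the pictures are not rectified), "camera_from_world" (4x4, takes a point from world to camera coordinates). Camera axes: x right, y up, looking along -z (the intrinsics and any distortion apply to the point x, -y, -z); pixel columns grow to the right and rows downward; lengths in m; the calibration is good to about 2 mm. A picture is of the moment at which its call begins.
- bot.hand_in(): hands the job in; it is judged then, once.
The state is a dict: "clock": time; "joints": joint angles; "dq": joint speeds; "joint_efforts": joint torques, N m; "position": TCP position; "eef_rot": TCP orientation; "wrist_force": force on the tool from outside, world axes, zero at the start; "wrist_torque": the same for the moment, N m; "opening": finger opening in m; "grasp_force": force on a finger pad.
Only numpy, scipy, OpenCV 4.12 (cv2) and the standard library are available. Lean on these libraries where they do the work, as an engineer would, in place of code of your own. Each camera call takes 0.05 s, during which the arm holds its last target. There are 200 camera calls.

## Working session

There is one attempt and no reset: what is moved stays moved. The work goes in short steps, Python scripts to look and compute and a tool call to move; the robot and the scene stay as the last step left them, time stands still between calls to the robot, and variables do not carry over. Pictures are saved under pics/ and viewed, at most 10 in all, crops included, and the job is handed in when it is done.

Besides the shell and the picture viewer there is one more tool, called after "Emit:" as name(argument=value, ...) on one line, values as JSON. arm_command: Moves the arm, as the interface text tells. Its arguments: {"type":"object","properties":{"increments":{"type":"array"}},"required":["increments"]}

```bash
mkdir -p pics; cat > h.py <<'E'
import numpy as np, cv2
from plant import bot, capture
def rays(c,uv):
    uv=np.array(uv,float).reshape(-1,1,2)
    n=cv2.undistortPoints(uv,np.array(c["intrinsics"]),np.array(c["dist_coeffs"])).reshape(-1,2)
    T=np.array(c["camera_from_world"]); R=T[:3,:3]; o=-R.T@T[:3,3]
    d=np.c_[n[:,0],-n[:,1],-np.ones(len(n))]@R
    return o,d
def onplane(c,uv,z):
    o,d=rays(c,uv); return o+d*((z-o[2])/d[:,2])[:,None]
def cloud(c):
    Z=c["range_z"]; v,u=np.mgrid[:Z.shape[0],:Z.shape[1]]
    o,d=rays(c,np.stack([u,v],-1).reshape(-1,2)); return (o+d*Z.reshape(-1,1)).reshape(*Z.shape,3)
E
python3 - <<'E'
from h import *
import pickle
for n in("scene","top"):
    c=capture(n); cv2.imwrite(f"pics/{n}0.png",c["img"]); pickle.dump(c,open(n+"0.pkl","wb"))
    print(n,rays(c,[[280,210]]))
s=bot.read_state(); print(s)
E
```

```text
scene (array([1.20785813, 0.48548285, 0.87238051]), array([[-0.61279971, -0.32246884, -0.7215532 ]]))
top (array([0.34144825, 0.11376361, 1.41643172]), array([[ 0.10700567,  0.00480565, -0.99431871]]))
{'clock': 0.1, 'joints': array([-1.40368394e+00,  9.17955460e-02,  1.23175119e+00, -1.93759446e-05,
        1.81980657e+00, -5.67115868e-02]), 'dq': array([ 0.00050826, -0.00045062, -0.00176572,  0.0013744 ,  0.00135315,
        0.00018938]), 'joint_efforts': array([ 3.26252331e-03, -4.47856700e+01, -4.07569349e+01,  7.01466878e-02,
        2.84685631e-02, -1.06202028e-04]), 'position': array([ 0.13311465, -0.58476299,  0.21472085]), 'eef_rot': array([-3.12019494e+00, -3.50644818e-01,  1.81943537e-04]), 'wrist_force': array([ 0.10896521, -0.1047907 , -0.18629198]), 'wrist_torque': array([ 0.0129518 ,  0.03603453, -0.01719477]), 'grasp_force': 0.0, 'opening': 0.08776702811673262}
```

View pics/top0.png

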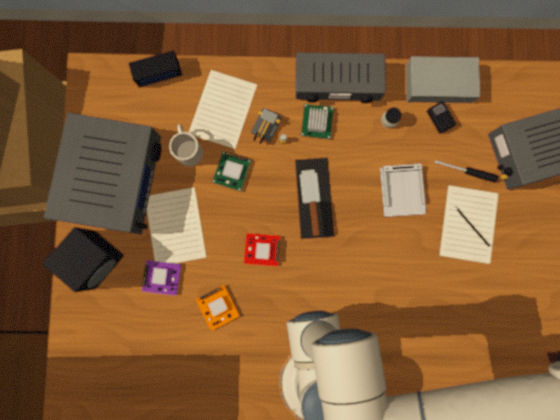

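View pics/scene0.png

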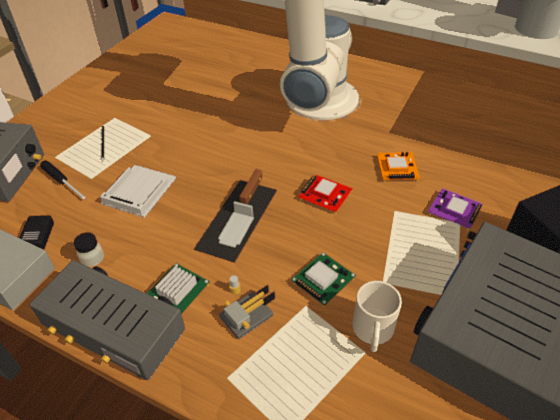

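The top view has up = +x and left = +y. Candidates for the module are the green board with the can at (233,171), the finned green board at (318,121), and the red (262,250), purple (161,278) and orange (218,307) look-alikes. The one at (233,171) fits: it is green, has a plain can, and sits across the mat (315,198) from the tray (403,190). I'll confirm that in a crop.

```bash
python3 - <<'E'
from h import *
import pickle
c=pickle.load(open("top0.pkl","rb")); im=c["img"]
a=cv2.resize(im[145:200,205:262],None,fx=7,fy=7,interpolation=cv2.INTER_CUBIC)
b=cv2.resize(im[150:245,290:435],None,fx=4,fy=4,interpolation=cv2.INTER_CUBIC)
W=np.zeros((600,800,3),np.uint8)
b=cv2.resize(im[150:245,295:430],None,fx=2.9,fy=2.9,interpolation=cv2.INTER_CUBIC)
W[:385,:399]=a; W[:b.shape[0],405:405+b.shape[1]]=b[:,:395]
cv2.imwrite("pics/crop1.png",W)
s=pickle.load(open("scene0.pkl","rb"))
def rect(mask,c,z,name):
    n,l,st,ce=cv2.connectedComponentsWithStats(mask.astype(np.uint8)); 
    k=1+np.argmax(st[1:,4]); cnt=max(cv2.findContours((l==k).astype(np.uint8),0,2)[0],key=cv2.contourArea)
    P=onplane(c,cnt.reshape(-1,2),z)[:,:2].astype(np.float32)*1000
    r=cv2.minAreaRect(P); print(name,st[k],np.round(r[0],1),np.round(r[1],1),round(r[2],2)); return l==k
for n,c,roi in(("top",c,(145,200,205,262)),("scene",s,(240,310,285,360))):
    im=c["img"]; hsv=cv2.cvtColor(im,cv2.COLOR_BGR2HSV); g=(hsv[...,0]>55)&(hsv[...,0]<95)&(hsv[...,1]>60)
    m=np.zeros(g.shape,bool); y0,y1,x0,x1=roi; m[y0:y1,x0:x1]=g[y0:y1,x0:x1]
    m=cv2.morphologyEx(m.astype(np.uint8),cv2.MORPH_CLOSE,np.ones((5,5)))
    rect(m,c,.0124,"module "+n)
c=pickle.load(open("top0.pkl","rb"));im=c["img"]; P=cloud(c)
def H(roi):
    y0,y1,x0,x1=roi; return np.round(P[y0:y1:4,x0:x1:4,2]*1000).astype(int)
print(H((158,222,378,430)));print(H((160,240,300,332)))
mat=np.zeros(im.shape[:2],bool); R=(im.max(2)<60); mat[150:245,290:340]=R[150:245,290:340]
rect(cv2.morphologyEx(mat.astype(np.uint8),cv2.MORPH_CLOSE,np.ones((9,9))),c,.003,"mat")
E
```

```text
module top [215 154  34  35 461] [606.7 267.5] [82.3 90.1] 73.52
module scene [292 255  61  50 897] [609.  266.1] [87.5 96.5] 73.08
[[   1    2    3    4   -1   -4   -1   -4    3   -3    0   -5    2]
 [   5   -5   -2    5   -1    1   -1    1    1    5    0    3   -1]
 [   2    0   27   31   30   28   26   25   36   25   29   -4    4]
 [   4    5   31   27   23   31   35   26   24   16   11    1   -1]
 [   6    5    3    2    4    4    6    6   16    5    7   -1   -1]
 [   3    7    2    3   12   10    1    6    9    5    4    4   -1]
 [  -1    8   12    7    7    8    4    5    9   12   10   22   -1]
 [   5    9   27    3    5    3    4   10    5    7    6   23    1]
 [  -7    5   26   10   14    2    8    7    8    7    5   22 1416]
 [  -3    4   19    9    8   10    8    4    5   10    1   18    5]
 [   0   -1   21    7    8    2    6    5 1416    9   10   26    5]
 [  -4   -1   16    7    3    6    6   10    9    2    7   17    3]
 [   1   -2   12    5    9    6   10    4    6    8    2    3    1]
 [  -8    0    4   10    4    2    3    7   11    6    9    3   -1]
 [  -1   -3    8
[... 345 characters left out ...]
 4    9    4    7    4    3    5]
 [   2    5    4    4    3    5    5    6]
 [   6    4   10    2   12    6    4    3]
 [   4    3    8 1416    0    2    7   -2]
 [   3    6    6    7    2   -5    8    7]
 [   6    5   14   32   44    3    6    3]
 [   0    3    2   63    5   -1    4    6]
 [   1    1    4   59   56    3    2    4]
 [   0    7    3   56   58    3    3    1]
 [   2    4    1   61   61    3    4    3]
 [   3    2    4   58   61    6    0    2]
 [   3    6   -2   58   57    2    1    4]
 [   5    7    1   52   57    2    4    4]
 [  -2    2    3    7   57   -4    3   -1]
 [   0    3    1    4    8    4    7    6]]
mat [ 297  159   37   79 1715] [532.5  19. ] [232.5  93.9] 4.94
```

View pics/crop1.png

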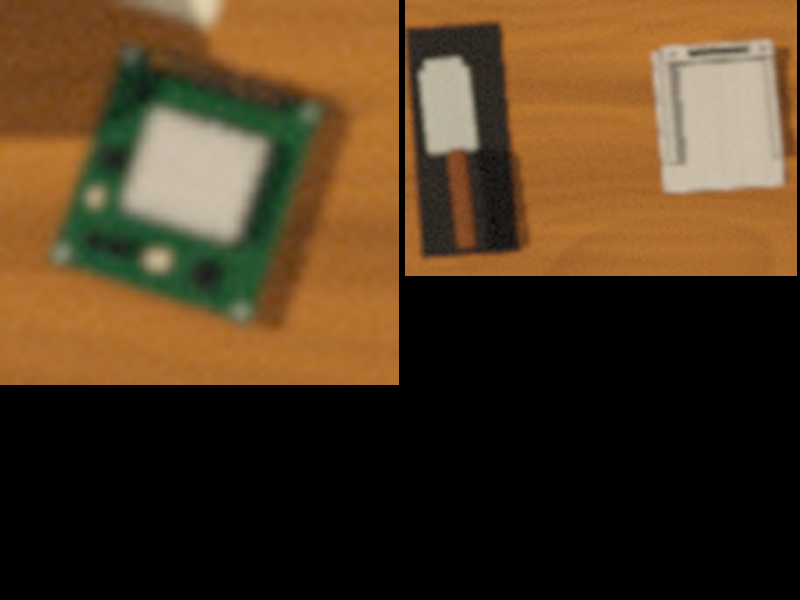

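The crop confirms it: a green board with a plain can. Its black strip runs along the far edge (crop 130–310, 60–105), and its corner screws are at crop (130,55), (310,112), (60,252) and (240,312). In the right-hand panel, the spatula blade top is at (443,57), the handle end at (465,247), and the tray floor's front corners at (663,192) and (785,186).

```bash
python3 - <<'E'
from h import *
import pickle
c=pickle.load(open("top0.pkl","rb")); im=c["img"]
f=lambda p,s,o:(np.array(p,float)+.5)/s-.5+o
P=onplane(c,f([(130,55),(310,112),(240,312),(60,252)],7,[205,145]),.0124)[:,:2]*1000
print("screws",P.round(1),"centre",P.mean(0)); d=(P[0]+P[1]-P[2]-P[3]); print("yaw",np.degrees(np.arctan2(d[1],d[0])),np.linalg.norm(d)/2)
hsv=cv2.cvtColor(im,cv2.COLOR_BGR2HSV)
def pca(m,z,name):
    n,l,st,ce=cv2.connectedComponentsWithStats(m.astype(np.uint8)); k=1+np.argmax(st[1:,4])
    v,u=np.nonzero(l==k); Q=onplane(c,np.c_[u,v],z)[:,:2].astype(np.float32)*1000
    r=cv2.minAreaRect(Q); e=np.linalg.svd(Q-Q.mean(0),full_matrices=False)[2][0]; e=e*np.sign(e[0])
    print(name,Q.mean(0).round(1),np.round(r[0],1),np.round(r[1],1),round(r[2],1),"pca yaw",np.degrees(np.arctan2(e[1],e[0])).round(2), "proj",np.percentile((Q-Q.mean(0))@e,[0,100]).round(1))
R=np.zeros(im.shape[:2],bool); R[150:245,299:330]=1
pca(R&(im.min(2)>110),.005,"blade")
pca(R&(hsv[...,0]<15)&(hsv[...,1]>100)&(im.max(2)>60)&(np.mgrid[:420,:560][0]>195)&(np.mgrid[:420,:560][0]<237),.059,"handle")
R[:]=0; R[150:225,375:432]=1
m=R&(hsv[...,1]<60)&(im.min(2)>90); pca(m,.006,"tray all at floor plane")
F=onplane(c,f([(663,192),(785,186)],2.9,[295-405/2.9,150]),.006)[:,:2]*1000; print("tray front",F.round(1))
S=onplane(c,f([(665,48),(772,42)],2.9,[295-405/2.9,150]),.03)[:,:2]*1000; print("stop outer",S.round(1))
E
```

```text
screws [[662.8 293. ]
 [639.3 215.7]
 [552.8 243.3]
 [577.3 320.2]] centre [608.04106962 268.05029407]
yaw -17.64396264887656 90.2948670929778
blade [566.1  34.6] [567.5  34.6] [96.7 51.6] 6.9 pca yaw 6.91 proj [-47.   49.7]
handle [463.1  23.1] [463.5  23.1] [98.7 23.5] 6.2 pca yaw 6.75 proj [-49.   49.8]
tray all at floor plane [ 558.1 -243.1] [ 560.1 -243.6] [148.1 122.2] 4.6 pca yaw 3.22 proj [-72.9  77.3]
tray front [[ 480.5 -186.4]
 [ 488.5 -311.1]]
stop outer [[ 625.  -184.6]
 [ 632.9 -293.4]]
```

Emit:
arm_command(increments=[[[0.1,0.1,0.03,-0.04,87.8],[0.2,0.2,0.06,-0.08,87.8],[0.3,0.3,0.09,-0.13,87.8],[0.4,0.4,0.12,-0.17,87.8],[0.5,0.5,0.15,-0.21,87.8]]])

```text
clock: 0.52
position: [0.2781, -0.4393, 0.2589]
eef_rot: [-3.135, -0.184, 0.0]
wrist_force: [0.4, -0.2, 0.4]
opening: 0.0876
grasp_force: 0.0
```

Emit:
arm_command(increments=[[[0.09,0.09,0.03,0,87.8],[0.18,0.18,0.06,0,87.8],[0.27,0.27,0.09,0,87.8],[0.36,0.36,0.12,0,87.8],[0.45,0.45,0.12,0,87.8]]])

```text
clock: 0.93
position: [0.4135, -0.3045, 0.2968]
eef_rot: [3.134, 0.186, 0.003]
wrist_force: [0.2, -0.3, 0.8]
opening: 0.0879
grasp_force: 0.0
```

```bash
python3 - <<'E'
from h import *
import pickle
s=bot.read_state(); print(s["clock"],s["position"],s["eef_rot"])
c=capture("wrist"); pickle.dump(c,open("w1.pkl","wb")); cv2.imwrite("pics/w1.png",c["img"])
o,d=rays(c,[[280,210],[0,0],[559,419]]); print(o,onplane(c,[[280,210],[0,0],[559,419]],0.))
E
```

```text
0.9333 [ 0.41347601 -0.30451659  0.29682772] [3.13419231e+00 1.86314559e-01 3.00982157e-03]
[ 0.48817268 -0.29526741  0.46617381] [[ 3.60951879e-01 -3.14684281e-01  0.00000000e+00]
 [ 5.97921994e-01  7.79751226e-02  0.00000000e+00]
 [ 1.41402451e-02 -8.91618579e-01 -5.55111512e-17]]
```

View pics/w1.png

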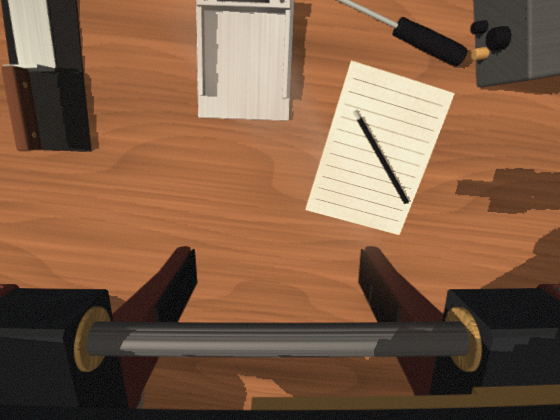

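The tray's front floor corners are at (198,118) and (289,120), and the stop's lower inner edge is at about row 12. The spatula handle is at the left, around (18,105).

```bash
python3 - <<'E'
from h import *
import pickle
c=pickle.load(open("w1.pkl","rb")); im=c["img"]
P=onplane(c,[(198,118),(289,120),(203,95),(203,12),(217,12),(290,12)],.006)[:,:2]*1000; print(P.round(1))
P2=onplane(c,[(198,97),(203,97),(196,3),(202,8),(291,97),(291,8)],.022)[:,:2]*1000; print(P2.round(1))
cv2.imwrite("pics/w1c.png",cv2.resize(im[0:130,180:310],None,fx=4.5,fy=4.5,interpolation=cv2.INTER_CUBIC))
E
```

```text
[[ 477.4 -189.2]
 [ 489.  -311.4]
 [ 507.6 -194.1]
 [ 607.  -187.7]
 [ 608.9 -205.2]
 [ 619.4 -296.1]]
[[ 503.8 -191.4]
 [ 504.5 -197.8]
 [ 611.8 -182.4]
 [ 607.1 -190. ]
 [ 517.5 -309.8]
 [ 619.3 -296.7]]
```

View pics/w1c.png

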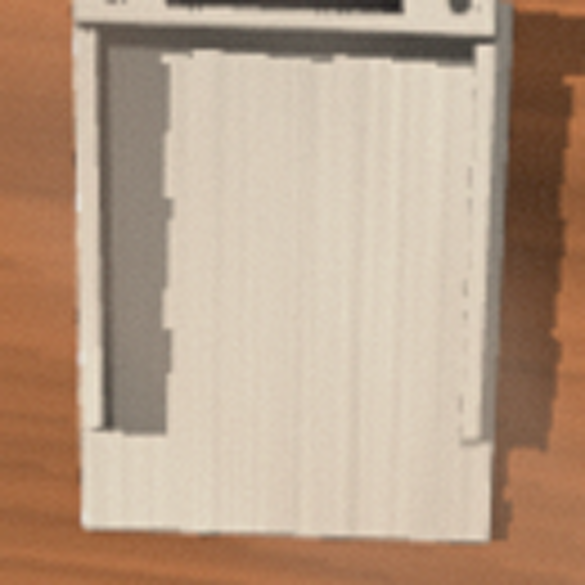

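Emit:
arm_command(increments=[[[0.05,0.13,0,0,87.8],[0.1,0.26,0,0,87.8],[0.15,0.39,0,0,87.8],[0.2,0.52,0,0,87.8],[0.24,0.65,0,0,87.8]]])

```text
clock: 1.4
position: [0.4845, -0.1092, 0.2943]
eef_rot: [-3.136, -0.186, 0.001]
wrist_force: [1.3, 0.1, 0.0]
opening: 0.0877
grasp_force: 0.0
```

Emit:
arm_command(increments=[[[0,0.1,-0.1,0,70],[0,0.2,-0.2,0,70],[0,0.3,-0.3,0,70],[0,0.4,-0.4,0,70],[0,0.45,-0.45,0,70]]])

```text
clock: 1.82
position: [0.4825, 0.0265, 0.1557]
eef_rot: [-3.135, -0.189, 0.008]
wrist_force: [-1.3, -0.6, -0.8]
opening: 0.0698
grasp_force: 0.0
```

In the crop, the tray's front corners are at (82,527) and (490,541), the left wall's inner top edge runs (97,30)–(103,430), the right wall's (477,45)–(463,440), and the stop's inner top edge (75,22)–(497,35).

```bash
python3 - <<'E'
from h import *
import pickle
c=pickle.load(open("w1.pkl","rb"))
def g(p,z): return onplane(c,(np.array(p,float)+.5)/4.5-.5+[180,0],z)[:,:2]*1000
def yaw(d): return np.degrees(np.arctan2(d[1],d[0])).round(2)
F=g([(82,527),(490,541)],.006); L=g([(103,430),(97,30)],.022); R=g([(463,440),(477,45)],.022); S=g([(75,22),(497,35)],.03)
for n,p in zip("FLRS",(F,L,R,S)): d=p[1]-p[0]; print(n,p.round(1).tolist(),yaw(d),np.linalg.norm(d).round(1))
c=capture("wrist"); cv2.imwrite("pics/w2.png",c["img"]); pickle.dump(c,open("w2.pkl","wb"));print(bot.read_state()["position"])
E
```

```text
F [[479.0, -188.9], [489.1, -310.7]] -85.26 122.2
L [[506.6, -197.0], [608.9, -188.8]] 4.58 102.5
R [[515.7, -299.0], [616.8, -290.4]] 4.86 101.4
S [[608.0, -184.8], [617.5, -295.4]] -85.09 111.0
[0.48144523 0.02828758 0.15286768]
```

View pics/w2.png

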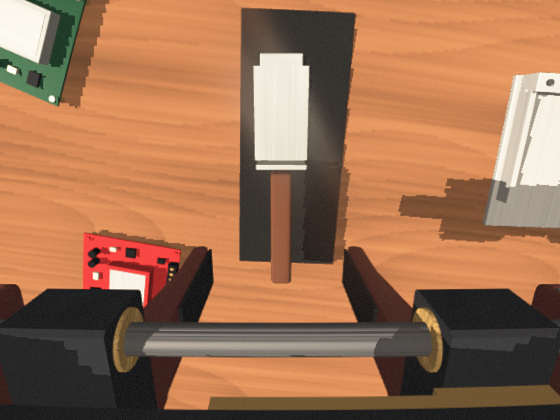

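```bash
python3 - <<'E'
from h import *
import pickle
c=pickle.load(open("w2.pkl","rb"))
def yaw(d): return np.degrees(np.arctan2(d[1],d[0])).round(2)
H=onplane(c,[(281,283),(281,172)],.059)[:,:2]*1000
B=onplane(c,[(254,160),(308,160),(254,68),(308,68),(260,54),(303,54)],.005)[:,:2]*1000
print(H.round(1),yaw(H[1]-H[0]),B.round(1)); d=B[2]+B[3]-B[0]-B[1]; print(yaw(d),(B[:2].mean(0)).round(1),B[4:].mean(0).round(1), yaw(B[4:].mean(0)-B[:2].mean(0)))
S=onplane(c,[(257,166),(306,166)],.037)[:,:2]*1000; print("shoulder",S.round(1))
s=bot.read_state(); print(s["position"],s["eef_rot"])
E
```

```text
[[416.4  15.8]
 [515.8  28.1]] 7.06 [[515.6  53.9]
 [521.9   2.1]
 [598.   62.3]
 [603.8  14. ]
 [610.2  58.2]
 [614.8  20.1]]
7.04 [518.7  28. ] [612.5  39.1] 6.77
shoulder [[515.   48.9]
 [520.1   6.4]]
[0.48144523 0.02828758 0.15286768] [-3.1326878  -0.19199539  0.01442693]
```

Emit:
arm_command(increments=[[[0,0,0,0,50],[0,0,0,0,50],[0,0,0,0,50]]])

```text
clock: 2.12
position: [0.485, 0.023, 0.1616]
eef_rot: [3.135, 0.185, 0.004]
wrist_force: [-0.3, 0.4, -0.0]
opening: 0.0534
grasp_force: 0.0
```

Emit:
arm_command(increments=[[[0.006,0.005,-0.1,0,50],[0.006,0.005,-0.2,0,50],[0.006,0.005,-0.3,0,50],[0.006,0.005,-0.37,0,50],[0.006,0.005,-0.39,0,50]]])

```text
clock: 2.53
position: [0.4848, 0.0242, 0.0403]
eef_rot: [-3.136, -0.183, 0.006]
wrist_force: [0.4, -0.5, 0.1]
opening: 0.0497
grasp_force: 0.0
```

Emit:
arm_command(increments=[[[0,0,0,0,50],[0,0,0,0,10],[0,0,0,0,5],[0,0,0,0,5],[0,0,0,0,5]]])

```text
clock: 2.95
position: [0.4871, 0.0254, 0.0447]
eef_rot: [3.136, 0.186, 0.004]
wrist_force: [0.5, 0.8, 1.0]
opening: 0.0268
grasp_force: 0.0
```

Emit:
arm_command(increments=[[[0,0,0,0,5],[0,0,0,0,5],[0,0,0,0,5],[0,0,0,0,5]]])

```text
clock: 3.28
position: [0.4865, 0.0256, 0.0438]
eef_rot: [3.136, 0.187, 0.002]
wrist_force: [-1.3, -0.6, 4.7]
opening: 0.0173
grasp_force: 29.9
```

Emit:
arm_command(increments=[[[0,0,0.02,0,5],[0,0,0.08,0,5],[0,0,0.15,0,5],[0,0,0.21,0,5],[0,0,0.24,0,5]]])

```text
clock: 3.7
position: [0.4866, 0.0256, 0.1171]
eef_rot: [3.136, 0.187, 0.003]
wrist_force: [0.9, 0.1, -1.1]
opening: 0.0173
grasp_force: 29.9
```

Emit:
arm_command(increments=[[[-0.02,0.06,0,-0.06,5],[-0.04,0.17,0,-0.16,5],[-0.07,0.28,0,-0.26,5],[-0.1,0.39,0,-0.36,5],[-0.125,0.5,0,-0.44,5]]])

```text
clock: 4.12
position: [0.4474, 0.1768, 0.1142]
eef_rot: [3.137, -0.164, -0.002]
wrist_force: [0.4, -0.5, -0.7]
opening: 0.0175
grasp_force: 29.9
```

Emit:
arm_command(increments=[[[-0.03,0.12,0,-0.09,5],[-0.06,0.24,0,-0.18,5],[-0.09,0.35,0,-0.27,5],[-0.11,0.45,0,-0.36,5],[-0.13,0.515,0,-0.408,5]]])

```text
clock: 4.53
position: [0.4081, 0.3326, 0.1139]
eef_rot: [3.105, -0.478, -0.003]
wrist_force: [0.7, 0.8, -2.2]
opening: 0.0176
grasp_force: 29.9
```

Emit:
arm_command(increments=[[[0,0,0,0,5],[0,0,0,0,5],[0,0,0,0,5]]])

```text
clock: 4.78
position: [0.4094, 0.3294, 0.1143]
eef_rot: [3.104, -0.476, -0.001]
wrist_force: [0.8, -0.2, -2.1]
opening: 0.0178
grasp_force: 29.9
```

```bash
python3 - <<'E'
from h import *
import pickle
s=bot.read_state(); print(s["position"],s["eef_rot"])
c=capture("wrist"); cv2.imwrite("pics/w3.png",c["img"]); pickle.dump(c,open("w3.pkl","wb"))
E
```

```text
[0.40942069 0.32937774 0.11426244] [ 3.10384209e+00 -4.76430406e-01 -1.12746931e-03]
```

View pics/w3.png

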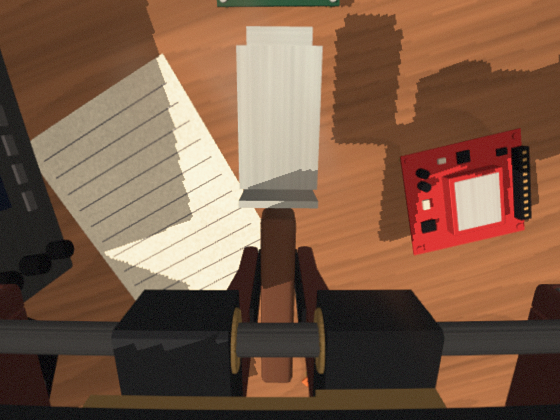

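The blade is held ahead of the gripper at about (279,110). The module's front edge is at the top, from (218,4) to (340,4), and is centred on the blade. Next I'll check the blade's pitch with the depth data.

```bash
cat > pitch.py <<'E'
from h import *
def pitch(c,roi):
    P=cloud(c); y0,y1,x0,x1=roi; Q=P[y0:y1,x0:x1].reshape(-1,3)
    m=np.median(Q[:,2]); Q=Q[abs(Q[:,2]-m)<.02]
    A=np.c_[Q[:,:2]-Q[:,:2].mean(0),np.ones(len(Q))]; k=np.linalg.lstsq(A,Q[:,2],rcond=None)[0]
    s=bot.read_state(); r=s["eef_rot"]; 
    yaw=2*np.arctan2(r[1],r[0]); yaw=(yaw+np.pi/2)%np.pi-np.pi/2
    d=np.array([np.cos(yaw),np.sin(yaw)]); n=np.array([-d[1],d[0]])
    print("yaw",yaw,"pitch up",k[:2]@d,"roll",k[:2]@n,"z",k[2],"along",(Q[:,:2].mean(0)-s["position"][:2])@d,"lat",(Q[:,:2].mean(0)-s["position"][:2])@n,len(Q), "std",(Q[:,2]-A@k).std(), "tcp",s["position"])
E
python3 - <<'E'
from pitch import *
import pickle
c=pickle.load(open("w3.pkl","rb"))
pitch(c,(52,185,245,313))
for z in(.07,.075): print(onplane(c,[(237,45),(322,45),(242,185),(318,185)],z)*1000)
print(onplane(c,[(218,4),(340,4)],.011)*1000)
E
```

```text
yaw -0.30566824188316044 pitch up -0.006516358171776046 roll -0.00130473084156974 z 0.0751644901273275 along 0.07478912427784097 lat -0.000489524879566744 9010 std 0.0006815986757011359 tcp [0.40975548 0.32907879 0.11451072]
[[528.95876745 316.77469183  70.        ]
 [513.82486565 268.68741471  70.        ]
 [448.17802992 341.56014933  70.        ]
 [433.12235995 293.81078185  70.        ]]
[[527.85109341 316.54065489  75.        ]
 [513.07169275 269.57978884  75.        ]
 [448.96258855 340.74553026  75.        ]
 [434.25958719 294.11465855  75.        ]]
[[572.80868445 323.71119752  11.        ]
 [545.79661634 237.85752085  11.        ]]
```

Emit:
arm_command(increments=[[[0,0,-0.06,0,5],[0,0,-0.12,0,5],[0,0,-0.18,0,5],[0,0,-0.22,0,5],[0,0,-0.23,0,5]]])

```text
clock: 5.25
position: [0.4088, 0.3282, 0.0432]
eef_rot: [3.102, -0.479, -0.005]
wrist_force: [-0.0, -0.0, -3.1]
opening: 0.0179
grasp_force: 29.9
```

Emit:
arm_command(increments=[[[0,0,0,0,5],[0,0,0,0,5],[0,0,0,0,5]]])

```text
clock: 5.5
position: [0.4104, 0.3303, 0.0475]
eef_rot: [-3.103, 0.478, -0.003]
wrist_force: [1.4, -0.4, -1.5]
opening: 0.0174
grasp_force: 29.9
```

```bash
python3 - <<'E'
from pitch import *
c=capture("wrist"); pitch(c,(52,185,245,313))
E
```

```text
yaw -0.30537793950015235 pitch up -0.005156582676159165 roll 0.0011465690487858456 z 0.0084981341791266 along 0.07534227679458262 lat -0.000708245514601278 9014 std 0.0006775906324315655 tcp [0.41033752 0.33042098 0.04747205]
```

Emit:
arm_command(increments=[[[0,-0.004,-0.007,0,5],[0.03,-0.014,-0.007,0,5],[0.07,-0.026,-0.007,0,5],[0.11,-0.039,-0.007,0,5],[0.15,-0.051,-0.007,0,5]]])

```text
clock: 5.97
position: [0.4562, 0.3142, 0.044]
eef_rot: [-3.105, 0.478, -0.001]
wrist_force: [-0.2, -0.4, -2.5]
opening: 0.0176
grasp_force: 29.9
```

```bash
python3 - <<'E'
from pitch import *
c=capture("wrist"); pitch(c,(90,185,245,313)); cv2.imwrite("pics/w4.png",c["img"]); print(bot.read_state()["wrist_force"])
E
```

```text
yaw -0.3069144928466434 pitch up -0.006320650773899503 roll 0.0007139648696594572 z 0.005008014435540002 along 0.062109489351619196 lat -0.0003448272878890449 6434 std 0.0006575393237536195 tcp [0.4581004  0.31328988 0.04394333]
[ 0.49203295 -1.8471795  -1.1850843 ]
```

View pics/w4.png

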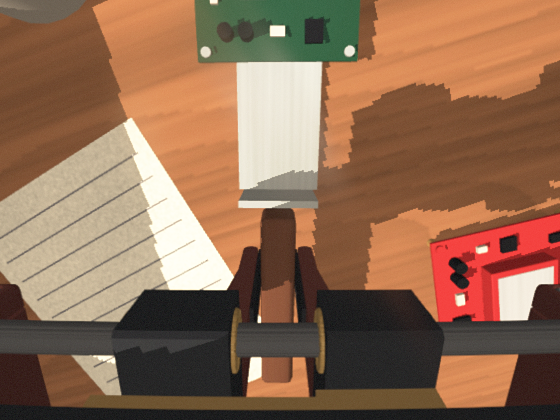

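The blade is already partway under the board and centred: the board spans columns 196–360, the blade 237–322. I'll continue in.

Emit:
arm_command(increments=[[[0.04,-0.0125,0.003,0,5],[0.08,-0.025,0.003,0,5],[0.12,-0.038,0.003,0,5],[0.16,-0.05,0.003,0,5],[0.19,-0.06,0.003,0,5]]])

```text
clock: 6.43
position: [0.5131, 0.2961, 0.0447]
eef_rot: [3.105, -0.478, 0.0]
wrist_force: [0.8, 0.9, -1.2]
opening: 0.0176
grasp_force: 29.9
```

Emit:
arm_command(increments=[[[0.015,-0.005,0,0,5],[0.025,-0.008,0,0,5],[0.025,-0.008,0,0,5]]])

```text
clock: 6.68
position: [0.5195, 0.2941, 0.0446]
eef_rot: [3.105, -0.478, -0.0]
wrist_force: [-0.7, -0.4, -0.9]
opening: 0.0176
grasp_force: 29.9
```

```bash
cat > edge.py <<'E'
from h import *
c=capture("wrist"); im=c["img"]; hsv=cv2.cvtColor(im,cv2.COLOR_BGR2HSV)
g=(hsv[...,0]>50)&(hsv[...,0]<95)&(hsv[...,1]>80)&(im[...,1]>40)
v,u=np.nonzero(g[:, 200:350]); rows=[np.nonzero(g[:205,x])[0].max() if g[:205,x].any() else -1 for x in range(150,411,20)]
print(rows); s=bot.read_state(); print(s["clock"],s["position"],s["wrist_force"])
import sys; cv2.imwrite("pics/%s.png"%sys.argv[1],im)
E
python3 edge.py w5
```

```text
[-1, -1, -1, np.int64(177), np.int64(176), np.int64(176), np.int64(176), np.int64(174), np.int64(175), np.int64(172), np.int64(156), -1, -1, -1]
6.7333 [0.51901196 0.29438464 0.0446284 ] [ 0.17799426  0.49456453 -1.48308211]
```

Emit:
arm_command(increments=[[[0,0,0.008,0,5],[0,0,0.016,0,5],[0,0,0.024,0,5],[0,0,0.032,0,5],[0,0,0.045,0,5]]])

```text
clock: 7.15
position: [0.5185, 0.2944, 0.0581]
eef_rot: [3.105, -0.477, -0.001]
wrist_force: [-0.6, -0.9, -2.6]
opening: 0.0177
grasp_force: 29.9
```

Emit:
arm_command(increments=[[[0,0,0.025,0,5],[0,0,0.05,0,5],[0,0,0.08,0,5],[0,0,0.1,0,5],[0,0,0.11,0,5]]])

```text
clock: 7.57
position: [0.5198, 0.2947, 0.0933]
eef_rot: [-3.104, 0.477, -0.003]
wrist_force: [-0.3, 0.8, -2.5]
opening: 0.0173
grasp_force: 29.9
```

Emit:
arm_command(increments=[[[0,0,0,0,5],[0,0,0,0,5],[0,0,0,0,5],[0,0,0,0,5]]])

```text
clock: 7.9
position: [0.5188, 0.2942, 0.0905]
eef_rot: [3.104, -0.478, -0.002]
wrist_force: [-0.2, 0.1, -3.0]
opening: 0.0174
grasp_force: 29.9
```

```bash
python3 edge.py w6; python3 - <<'E'
from pitch import *
c=capture("wrist"); pitch(c,(15,55,250,310)); pitch(c,(160,180,250,310))
E
```

```text
[-1, -1, -1, np.int64(174), np.int64(174), np.int64(173), np.int64(173), np.int64(36), np.int64(170), np.int64(132), np.int64(131), -1, -1, -1]
7.95 [0.51877999 0.29421652 0.09058675] [-0.86684666  0.10706338 -3.70181856]
yaw -0.3052016247901852 pitch up -0.8022603092001723 roll 0.0028667233373029233 z 0.057017101843977756 along 0.12110587556613378 lat -0.001258872638409042 2387 std 0.0030523534346262485 tcp [0.51883324 0.29422592 0.09067227]
yaw -0.3052016247901852 pitch up 0.21503151033890994 roll -0.002046118730474035 z 0.0530590489726313 along 0.044437248214356254 lat -0.0013962544241992812 1193 std 0.001005678419412438 tcp [0.51883324 0.29422592 0.09067227]
```

View pics/w6.png

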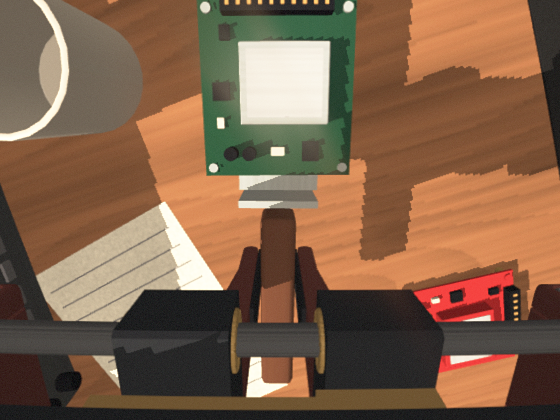

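The board is on the blade, centred and looks level: its front edge is at row 175 and the shoulder at row 190.

```bash
python3 - <<'E'
from pitch import *
c=capture("wrist"); pitch(c,(50,118,246,322))
s=bot.read_state(); p=s["position"]; d=np.array([np.cos(-.3052),np.sin(-.3052)]);n=np.array([-d[1],d[0]])
Q=onplane(c,[(207,175),(350,175),(280,191)],.0535)[:,:2]-p[:2]; print("front corners along/lat",Q@d,Q@n)
E
```

```text
yaw -0.3051606788288903 pitch up -0.013467049786717098 roll -0.002014295242524778 z 0.06640814806296197 along 0.09405774222911638 lat -0.003464793008506613 5146 std 0.0006867611898918327 tcp [0.51886343 0.29425953 0.09076988]
front corners along/lat [0.04112401 0.04106576 0.0307331 ] [ 0.04443298 -0.0459905  -0.00173673]
```

Emit:
arm_command(increments=[[[-0.001,-0.013,0.01,0.005,5],[-0.005,-0.043,0.025,0.018,5],[-0.01,-0.09,0.045,0.038,5],[-0.017,-0.153,0.065,0.065,5],[-0.026,-0.23,0.08,0.098,5]]])

```text
clock: 8.47
position: [0.5112, 0.2247, 0.1163]
eef_rot: [-3.116, 0.398, -0.001]
wrist_force: [-0.1, -0.3, -3.5]
opening: 0.0176
grasp_force: 29.9
```

Emit:
arm_command(increments=[[[-0.009,-0.08,0,0.034,5],[-0.018,-0.16,0,0.068,5],[-0.027,-0.24,0,0.103,5],[-0.036,-0.32,0,0.137,5],[-0.045,-0.4,0,0.171,5]]])

```text
clock: 8.88
position: [0.4974, 0.1035, 0.116]
eef_rot: [3.13, -0.266, 0.001]
wrist_force: [0.2, 0.3, -3.1]
opening: 0.0177
grasp_force: 29.9
```

Emit:
arm_command(increments=[[[-0.009,-0.08,0,0.034,5],[-0.018,-0.16,0,0.068,5],[-0.027,-0.24,0,0.103,5],[-0.036,-0.32,0,0.137,5],[-0.045,-0.4,0,0.171,5]]])

```text
clock: 9.3
position: [0.4837, -0.0165, 0.116]
eef_rot: [3.138, -0.133, 0.001]
wrist_force: [0.9, -0.2, -2.8]
opening: 0.0175
grasp_force: 29.9
```

Emit:
arm_command(increments=[[[-0.009,-0.08,0,0.034,5],[-0.018,-0.16,0,0.068,5],[-0.027,-0.24,0,0.103,5],[-0.036,-0.32,0,0.137,5],[-0.045,-0.4,0,0.171,5]]])

```text
clock: 9.72
position: [0.47, -0.1365, 0.116]
eef_rot: [3.141, 0.001, 0.001]
wrist_force: [0.8, 0.2, -3.4]
opening: 0.0176
grasp_force: 29.9
```

Emit:
arm_command(increments=[[[-0.009,-0.08,0,0.034,5],[-0.017,-0.155,0,0.066,5],[-0.025,-0.22,0,0.094,5],[-0.03,-0.27,0,0.115,5],[-0.034,-0.305,0,0.13,5]]])

```text
clock: 10.13
position: [0.4596, -0.2284, 0.1159]
eef_rot: [3.139, 0.101, 0.0]
wrist_force: [0.4, -0.6, -2.8]
opening: 0.0174
grasp_force: 29.9
```

Emit:
arm_command(increments=[[[-0.003,-0.03,0,0.013,5],[-0.006,-0.055,0,0.024,5],[-0.008,-0.07,0,0.03,5],[-0.009,-0.08,0,0.034,5],[-0.01,-0.085,0,0.037,5]]])

```text
clock: 10.55
position: [0.4575, -0.2518, 0.1153]
eef_rot: [-3.139, -0.132, -0.0]
wrist_force: [-0.0, -1.0, -2.7]
opening: 0.0176
grasp_force: 29.9
```

Emit:
arm_command(increments=[[[0,0,0,0,5],[0,0,0,0,5],[0,0,0,0,5]]])

```text
clock: 10.8
position: [0.4577, -0.2512, 0.1153]
eef_rot: [-3.139, -0.132, -0.0]
wrist_force: [1.2, 0.1, -2.9]
opening: 0.0173
grasp_force: 29.9
```

```bash
python3 edge.py w7; python3 - <<'E'
from pitch import *
c=capture("wrist"); pitch(c,(50,118,246,322))
E
```

```text
[-1, -1, -1, np.int64(174), np.int64(174), np.int64(174), np.int64(173), np.int64(39), np.int64(166), np.int64(143), np.int64(131), -1, -1, -1]
10.85 [ 0.45770736 -0.25122951  0.11528261] [-0.02815029  0.49761637 -3.11259306]
yaw 0.08431837555801547 pitch up -0.012141868404899482 roll 0.000968825410232751 z 0.09111526084826867 along 0.09414768470879005 lat -0.0031313309095392016 5146 std 0.000695417154475945 tcp [ 0.45768034 -0.25129572  0.11528395]
```

View pics/w7.png

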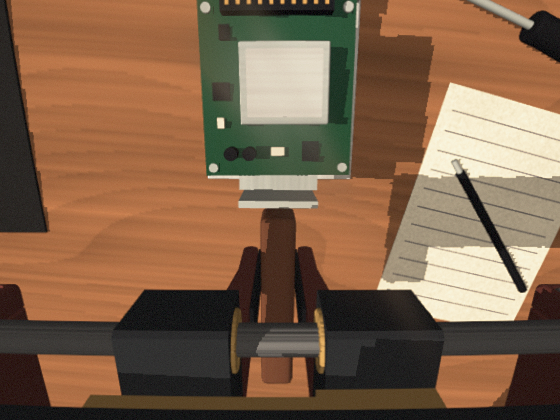

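Emit:
arm_command(increments=[[[0,0,-0.03,0,5],[0,0,-0.07,0,5],[0,0,-0.11,0,5],[0,0,-0.145,0,5],[0,0,-0.17,0,5]]])

```text
clock: 11.32
position: [0.4566, -0.251, 0.0614]
eef_rot: [-3.137, -0.131, 0.004]
wrist_force: [-0.4, 0.0, -3.6]
opening: 0.0176
grasp_force: 29.9
```

Emit:
arm_command(increments=[[[0,0,-0.01,0,5],[0,0,-0.018,0,5],[0,0,-0.022,0,5],[0,0,-0.022,0,5],[0,0,-0.022,0,5]]])

```text
clock: 11.73
position: [0.4579, -0.2518, 0.0583]
eef_rot: [3.138, 0.132, 0.001]
wrist_force: [-0.4, 1.4, -3.0]
opening: 0.0176
grasp_force: 29.9
```

```bash
python3 edge.py w8; python3 - <<'E'
from pitch import *
c=capture("wrist"); pitch(c,(50,118,246,322))
E
```

```text
[-1, -1, -1, np.int64(174), np.int64(174), np.int64(174), np.int64(173), np.int64(39), np.int64(173), np.int64(136), np.int64(132), -1, -1, -1]
11.7833 [ 0.45791634 -0.2518537   0.05833995] [-0.16008447 -0.65978068 -2.5677635 ]
yaw 0.08380030918261783 pitch up -0.014056341956584211 roll 0.0004553527981124055 z 0.034283950617470145 along 0.09415625624003233 lat -0.0032484101618109416 5144 std 0.0006879743952115792 tcp [ 0.45790851 -0.25183159  0.05831794]
```

Emit:
arm_command(increments=[[[0,0,-0.006,0,5],[0,0,-0.012,0,5],[0,0,-0.018,0,5],[0,0,-0.023,0,5],[0,0,-0.023,0,5]]])

```text
clock: 12.25
position: [0.4575, -0.2516, 0.0505]
eef_rot: [-3.139, -0.132, 0.0]
wrist_force: [-0.7, -0.0, -1.8]
opening: 0.0177
grasp_force: 29.9
```

Emit:
arm_command(increments=[[[0,0,0,0,5],[0,0,0,0,5]]])

```text
clock: 12.42
position: [0.4577, -0.2517, 0.0509]
eef_rot: [3.139, 0.132, 0.0]
wrist_force: [-0.3, 0.2, -1.5]
opening: 0.0178
grasp_force: 29.9
```

```bash
python3 edge.py w9; python3 - <<'E'
from pitch import *
c=capture("wrist"); pitch(c,(50,118,246,322)); pitch(c,(179,187,245,315))
E
```

```text
[-1, -1, -1, np.int64(174), np.int64(174), np.int64(174), np.int64(174), np.int64(36), np.int64(36), np.int64(135), np.int64(169), -1, -1, -1]
12.4667 [ 0.45766618 -0.25167962  0.05090851] [-0.44159339 -0.0162732  -1.64394533]
yaw 0.08382751982956638 pitch up 0.0016056474460302164 roll 0.0001891249452187796 z 0.03214592530322187 along 0.09363170722541321 lat -0.0031114638330494897 5143 std 0.0006831004429826475 tcp [ 0.45764513 -0.25168865  0.0509035 ]
yaw 0.08382751982956638 pitch up 0.020295227343269526 roll -0.0003007385959965642 z 0.012121848960919704 along 0.036054994432908535 lat -0.0012490576270371137 557 std 0.0006497581706598866 tcp [ 0.45764513 -0.25168865  0.0509035 ]
```

Emit:
arm_command(increments=[[[0.015,0.0013,0,0,5],[0.03,0.0025,0,0,5],[0.045,0.0038,0,0,5],[0.06,0.005,0,0,5],[0.07,0.006,0,0,5]]])

```text
clock: 12.93
position: [0.4791, -0.2498, 0.0507]
eef_rot: [3.139, 0.132, -0.001]
wrist_force: [-2.2, -1.3, 0.2]
opening: 0.0179
grasp_force: 29.9
```

Emit:
arm_command(increments=[[[0.003,0,0,0,5],[0.006,0.0005,0,0,5],[0.008,0.0007,0,0,5],[0.008,0.0007,0,0,5]]])

```text
clock: 13.27
position: [0.481, -0.2496, 0.0507]
eef_rot: [-3.139, -0.132, -0.0]
wrist_force: [-0.4, -0.3, -1.8]
opening: 0.0181
grasp_force: 29.9
```

```bash
cat > tr.py <<'E'
from pitch import *
c=capture("wrist"); im=c["img"]; s=bot.read_state(); hsv=cv2.cvtColor(im,cv2.COLOR_BGR2HSV)
pitch(c,(50,118,246,322))
def tf(Q):
    Q=np.atleast_2d(Q)[:,:2]*1000-[563.2,-243.7]; a=.084; d=np.array([np.cos(a),np.sin(a)]); n=np.array([-d[1],d[0]]); return np.c_[Q@d,Q@n].round(1)
P=cloud(c); m=(abs(P[...,2]-.0315)<.004)&(im.min(2)>90); n,l,st,ce=cv2.connectedComponentsWithStats(m.astype(np.uint8)); k=1+np.argmax(st[1:,4])
q=tf(P[l==k]).astype(np.float32); print("can rect",cv2.minAreaRect(q),st[k])
g=(hsv[...,0]>50)&(hsv[...,0]<95)&(hsv[...,1]>80)&(im[...,1]>40); m=g&(abs(P[...,2]-.0184)<.004)
q=tf(P[m]).astype(np.float32); print("board rect",cv2.minAreaRect(q),np.percentile(q,[.5,99.5],axis=0))
print("tcp",tf(s["position"]),s["clock"],s["wrist_force"])
E
python3 tr.py
```

```text
yaw 0.08376476665200361 pitch up -0.2589119551555264 roll 0.0013940018678873616 z 0.0305002091590831 along 0.09388674680191116 lat -0.0031274677995604535 5152 std 0.003482334918459958 tcp [ 0.48100523 -0.2496024   0.05063976]
can rect ((2.381105422973633, -3.332944869995117), (50.0771484375, 44.131290435791016), 89.85233306884766) [ 240   58   94   85 7675]
board rect ((-0.3084564208984375, 0.5644607543945312), (89.48374938964844, 99.94510650634766), 89.34146881103516) [[-49.79999924 -44.        ]
 [ 47.79999924  45.09999847]]
tcp [[-82.4   1. ]] 13.3167 [-0.77084028 -0.3966707  -1.03927969]
```

Emit:
arm_command(increments=[[[0.003,0.0002,0,0,5],[0.005,0.0004,0,0,5],[0.005,0.0004,0,0,5]]])

```text
clock: 13.57
position: [0.482, -0.2496, 0.0508]
eef_rot: [-3.139, -0.131, 0.002]
wrist_force: [-2.8, -0.0, 0.1]
opening: 0.0179
grasp_force: 29.9
```

```bash
python3 tr.py
```

```text
yaw 0.08366890523696924 pitch up -0.2710407196124202 roll 0.009559741084588645 z 0.030400806272455526 along 0.0938655606985079 lat -0.0031710545341307487 5151 std 0.003507383277719675 tcp [ 0.48205006 -0.24955879  0.05076629]
can rect ((3.377460479736328, -3.330892562866211), (49.87686538696289, 44.23801040649414), 89.7407455444336) [ 240   58   93   85 7667]
board rect ((0.1105804443359375, 0.6125068664550781), (89.7138900756836, 99.76959991455078), 89.59932708740234) [[-49.         -44.0459993 ]
 [ 48.79999924  45.        ]]
tcp [[-81.4   1. ]] 13.6167 [-3.47760634  0.29327946  0.6560765 ]
```

Emit:
arm_command(increments=[[[0.003,0.0002,0,0,5],[0.005,0.0004,0,0,5],[0.005,0.0004,0,0,5]]])

```text
clock: 13.87
position: [0.4827, -0.2496, 0.0511]
eef_rot: [3.139, 0.131, -0.005]
wrist_force: [-7.9, -0.6, 3.5]
opening: 0.0178
grasp_force: 30.0
```

```bash
python3 tr.py
```

```text
yaw 0.08332603205429212 pitch up -0.3008173612347168 roll 0.004166399110930877 z 0.030120185699192094 along 0.09390129941822078 lat -0.003159230094750813 5147 std 0.0036013021541629157 tcp [ 0.48267004 -0.24964559  0.05104651]
can rect ((3.4499988555908203, -3.3999996185302734), (50.0, 44.30000305175781), 90.0) [ 239   59   94   85 7641]
board rect ((0.1787109375, 0.5001792907714844), (89.78031921386719, 100.06362915039062), 89.5177230834961) [[-49.         -44.09999847]
 [ 48.71900047  45.        ]]
tcp [[-80.7   0.8]] 13.9167 [-8.30486196 -0.71043772  3.0381436 ]
```

Emit:
arm_command(increments=[[[-0.01,-0.0008,0,0,5],[-0.03,-0.0025,0,0,5],[-0.06,-0.005,0,0,5],[-0.08,-0.0067,0,0,5],[-0.08,-0.0067,0,0,5]]])

```text
clock: 14.33
position: [0.4589, -0.2515, 0.0507]
eef_rot: [3.139, 0.131, -0.0]
wrist_force: [1.1, 0.5, -2.3]
opening: 0.0176
grasp_force: 30.0
```

```bash
python3 tr.py; python3 -c "
from pitch import *
c=capture('wrist'); pitch(c,(162,185,247,313))"
```

```text
yaw 0.08315032837887415 pitch up 0.4620863652689737 roll -0.001699128285426517 z 0.02853582131319459 along 0.09311210385611905 lat -0.003116552688070399 5156 std 0.003824901268119065 tcp [ 0.45948636 -0.25152052  0.05084316]
can rect ((3.3000011444091797, -3.4499988555908203), (50.30000305175781, 44.19999694824219), 90.0) [ 238   10   97   90 8416]
board rect ((-7.550006866455078, 0.4999961853027344), (83.29998779296875, 90.19998168945312), 0.0) [[-49.         -44.09999847]
 [ 33.70000076  44.90000153]]
tcp [[-104.     0.9]] 14.3833 [ 0.23661052  0.42567801 -1.87944102]
yaw 0.08331563061956992 pitch up -0.004017881470766651 roll -0.0005049269668898353 z 0.011912360731566648 along 0.04176025221714392 lat -0.0011784861096650204 1510 std 0.0006339546731345629 tcp [ 0.45985399 -0.25147949  0.05092423]
```

Emit:
arm_command(increments=[[[-0.04,-0.0033,0,0,5],[-0.11,-0.009,0,0,5],[-0.18,-0.015,0,0,5],[-0.25,-0.021,0,0,5],[-0.32,-0.027,0,0,5]]])

```text
clock: 14.85
position: [0.3634, -0.2595, 0.0508]
eef_rot: [3.139, 0.132, 0.001]
wrist_force: [-0.9, -0.8, -1.9]
opening: 0.0176
grasp_force: 30.0
```

Emit:
arm_command(increments=[[[-0.02,0,0,0,5],[-0.02,0,0,0,5],[-0.02,0,0.06,0,5],[-0.02,0,0.12,0,5],[-0.02,0,0.18,0,5]]])

```text
clock: 15.27
position: [0.3589, -0.2593, 0.1053]
eef_rot: [-3.138, -0.132, -0.001]
wrist_force: [0.8, 0.2, -0.8]
opening: 0.0178
grasp_force: 30.0
```

Emit:
arm_command(increments=[[[0,0,0,0,5],[0,0,0,0,5]]])

```text
clock: 15.43
position: [0.3594, -0.2599, 0.1056]
eef_rot: [3.137, 0.133, 0.003]
wrist_force: [-0.1, -0.4, -2.0]
opening: 0.0178
grasp_force: 30.0
```

```bash
python3 tr.py; python3 -c "
from pitch import *
c=capture('wrist'); pitch(c,(52,185,247,313))"
```

```text
yaw 0.08434336418079802 pitch up -0.00715916950500599 roll -0.0005061670483685282 z 0.06631787471950555 along 0.09644931790824877 lat -0.0036566073417690264 5059 std 0.0006817027935342566 tcp [ 0.35863784 -0.25939647  0.10420287]
yaw 0.08433584704776553 pitch up -0.008980891613945371 roll 0.0006519546770175483 z 0.06495788696465957 along 0.07574687022128918 lat -0.001425489320715745 8750 std 0.0006736865660204916 tcp [ 0.35814708 -0.25908322  0.10344098]Traceback (most recent call last):
  File "tr.py", line 6, in <module>
    P=cloud(c); m=(abs(P[...,2]-.0315)<.004)&(im.min(2)>90); n,l,st,ce=cv2.connectedComponentsWithStats(m.astype(np.uint8)); k=1+np.argmax(st[1:,4])
                                                                                                                                 ~~~~~~~~~^^^^^^^^^^
    return _wrapfunc(a, 'argmax', axis=axis, out=out, **kwds)
    return bound(*args, **kwds)
ValueError: attempt to get argmax of an empty sequence
```

Emit:
arm_command(increments=[[[0.03,0.08,0,0.01,5],[0.07,0.18,0,0.02,5],[0.12,0.28,0,0.03,5],[0.17,0.38,0,0.04,5],[0.21,0.48,0,0.05,5]]])

```text
clock: 15.95
position: [0.4211, -0.1137, 0.103]
eef_rot: [-3.136, -0.171, 0.003]
wrist_force: [-0.3, 0.3, -1.0]
opening: 0.0178
grasp_force: 30.0
```

Emit:
arm_command(increments=[[[0.05,0.11,0,0.01,5],[0.1,0.22,0,0.02,5],[0.15,0.33,0,0.02,5],[0.19,0.42,0,0.02,5],[0.215,0.47,0,0.02,5]]])

```text
clock: 16.37
position: [0.4855, 0.0289, 0.1027]
eef_rot: [-3.134, -0.191, 0.004]
wrist_force: [0.0, 1.2, -1.7]
opening: 0.0173
grasp_force: 30.0
```

Emit:
arm_command(increments=[[[0,0,0,0,5],[0,0,0,0,5],[0,0,0,0,5]]])

```text
clock: 16.62
position: [0.4848, 0.0251, 0.1035]
eef_rot: [3.136, 0.186, -0.004]
wrist_force: [-0.4, 0.6, -1.9]
opening: 0.0175
grasp_force: 30.0
```

```bash
python3 -c "
from pitch import *
c=capture('wrist'); pitch(c,(52,185,247,313))"
```

```text
yaw 0.11794931992585789 pitch up -0.011071721190606716 roll -0.00029533502209756887 z 0.06411433460543696 along 0.07512190485450176 lat -0.0006668666826023569 8734 std 0.0006819397630768173 tcp [0.48489456 0.02471289 0.10389197]
```

Emit:
arm_command(increments=[[[0,0,-0.05,0,5],[0,0,-0.1,0,5],[0,0,-0.15,0,5],[0,0,-0.18,0,5],[0,0,-0.187,0,5]]])

```text
clock: 17.08
position: [0.484, 0.0246, 0.0465]
eef_rot: [-3.136, -0.184, 0.005]
wrist_force: [0.6, 0.5, -2.1]
opening: 0.018
grasp_force: 30.0
```

Emit:
arm_command(increments=[[[0,0,-0.003,0,5],[0,0,-0.006,0,5],[0,0,-0.009,0,5],[0,0,-0.009,0,5]]])

```text
clock: 17.42
position: [0.4859, 0.0254, 0.0468]
eef_rot: [3.136, 0.186, 0.002]
wrist_force: [-0.2, -0.0, -2.2]
opening: 0.0176
grasp_force: 30.0
```

```bash
python3 -c "
from pitch import *
c=capture('wrist'); pitch(c,(52,185,247,313)); print(bot.read_state()['wrist_force'])"
```

```text
yaw 0.11879375094041045 pitch up -0.00787640977774183 roll 0.0004859466040556665 z 0.007580817187737073 along 0.07535777624703771 lat -0.0011675718804413943 8735 std 0.0006760006338083972 tcp [0.4858863  0.02547636 0.04669219]
[-0.57507668  0.41802236 -1.81186761]
```

Still about 2.5 mm up, so I'll lower it, open a little and then fully, and rise.

Emit:
arm_command(increments=[[[0,0,-0.003,0,5],[0,0,-0.006,0,5],[0,0,-0.009,0,5],[0,0,-0.009,0,5],[0,0,-0.009,0,5]]])

```text
clock: 17.88
position: [0.4857, 0.0255, 0.0439]
eef_rot: [3.136, 0.187, 0.001]
wrist_force: [-2.5, -0.4, 2.1]
opening: 0.0177
grasp_force: 30.0
```

Emit:
arm_command(increments=[[[0,0,0,0,24],[0,0,0,0,30],[0,0,0,0,40],[0,0,0,0,50],[0,0,0,0,50]]])

```text
clock: 18.3
position: [0.4854, 0.0255, 0.0431]
eef_rot: [-3.136, -0.187, 0.0]
wrist_force: [-0.4, 0.5, 0.4]
opening: 0.0465
grasp_force: 0.0
```

Emit:
arm_command(increments=[[[0,0,0,0,50],[0,0,0.06,0,50],[0,0,0.16,0,50],[0,0,0.28,0,50],[0,0,0.4,0,50]]])

```text
clock: 18.72
position: [0.4848, 0.0255, 0.1639]
eef_rot: [-3.136, -0.187, 0.003]
wrist_force: [1.3, -0.1, -0.2]
opening: 0.05
grasp_force: 0.0
```

Emit:
arm_command(increments=[[[-0.1,-0.1,0.1,0,50],[-0.2,-0.23,0.2,0,50],[-0.2,-0.35,0.3,0,50],[-0.2,-0.47,0.35,0,50],[-0.2,-0.59,0.35,0,50]]])

```text
clock: 19.13
position: [0.426, -0.1354, 0.2689]
eef_rot: [3.133, 0.189, 0.01]
wrist_force: [0.9, -0.5, 0.5]
opening: 0.0499
grasp_force: 0.0
```

Emit:
arm_command(increments=[[[0,0,0,0,50],[0,0,0,0,50],[0,0,0,0,50]]])

```text
clock: 19.38
position: [0.426, -0.1343, 0.2641]
eef_rot: [-3.135, -0.185, 0.001]
wrist_force: [0.1, 1.1, -0.2]
opening: 0.0499
grasp_force: 0.0
```

```bash
python3 tr.py; python3 - <<'E'
from h import *
s=bot.read_state(); print(s["position"],s["clock"])
c=capture("wrist"); im=c["img"]; P=cloud(c)
def f(m,n):
    k,l,st,ce=cv2.connectedComponentsWithStats(m.astype(np.uint8)); j=1+np.argmax(st[1:,4]); q=P[l==j]; r=cv2.minAreaRect((q[:,:2]*1000).astype(np.float32)); print(n,r,q[:,2].mean(),st[j])
B=(P[...,1]>-.06)&(P[...,1]<.12)
f(B&(im.min(2)>110)&(P[...,2]<.012),"blade"); f(B&(P[...,2]>.05)&(P[...,2]<.065),"handle")
E
```

```text
yaw 0.11952342046422082 pitch up -0.001465576684300112 roll 0.001412018262368951 z 0.00023056207762303888 along 0.11683119158781027 lat -0.00771170017995634 5146 std 0.0008648957448366181 tcp [ 0.42608341 -0.13366791  0.26388549]
can rect ((3.077411651611328, -3.1852149963378906), (50.37653732299805, 44.24513626098633), 89.39370727539062) [ 366   52   49   43 1796]
board rect ((0.036529541015625, 0.9000930786132812), (90.08821868896484, 98.5948257446289), 89.33808135986328) [[-48.70000076 -43.40000153]
 [ 47.90000153  45.        ]]
tcp [[-127.4  121.1]] 19.4333 [-0.16159393  0.05413625 -0.32010947]
[ 0.42608341 -0.13366791  0.26388549] 19.4333
blade ((565.310546875, 37.861209869384766), (95.05902099609375, 60.44274139404297), 3.8217616081237793) 0.00535624012512341 [ 127    4   49   87 3409]
handle ((464.4317626953125, 22.88653564453125), (99.3392562866211, 18.414363861083984), 7.038114070892334) 0.05844609571324959 [ 132   90   26   91 1621]
```

```bash
python3 -c "
from plant import bot
print(bot.hand_in())"
```

```text
the job is handed in; nothing more can be done
None
```

The job is handed in at about 19.5 s on the robot's clock, and no verdict came back: by my last measurements the green can board is home against the tray's back stop, strip first, and the released spatula lies flat on its mat.

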